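Isolate the wet-stone sharpener and slacken its stone

TASK

The stone of the sharpening machine is to be changed. Take the hooked rod by its handle from its rest, reach over the splash guard with it and pull the isolator's paddle behind the guard fully over towards the machine (off) - only the rod may touch the paddle - and lay the rod back in its rest as it was. Then slacken the bar nut on the stone by an eighth of a turn or more: its thread is not marked, so try gently and feel which way it gives; leave the wrench and screwdriver by the rest and the small block on the machine where they lie.

Things in the scene. Friction and masses are not known exactly. Their poses are not given: they have to be found in the camera images.
- hook_grip (a point): Where to take the loose hooked rod: the middle of the cross-section of its wooden handle, a block 120 mm long, 26 mm wide, 24 mm high that runs from 75 mm behind to 45 mm ahead of this point. Axes: x along the rod to its bent end, z up as it lies in the rest. About 0.11 kg; it balances about 45 mm ahead of this point.
- hook_tip (a point): Free lower end of the rod's bent leg. From the handle a steel shank 7 mm thick runs straight on to 230 mm from hook_grip along x; there it is bent square and the leg (7 mm thick) points down 90 mm, so this end is 230 mm along x and 90 mm along -z from hook_grip.
- rest: Wooden two-post rest of the rod, fixed. Origin on the counter, straight under hook_grip as the rod lies in it (within 8 mm); x along the rod to its bent end; rod axis 120 mm high. The handle lies in the notch of a post 14 mm thick, 62 mm wide at x = -55 mm: 38 mm between cheeks, cheeks 129 mm high, floor 108 mm. Base board 70 mm wide, 12 mm high, x -82 to +162 mm; the leg hangs beyond it.
- rest_front (a point): Middle of the floor of the rest's front notch, 116.5 mm high, 130 mm along x from the rest's origin, in which the shank lies: notch 24 mm wide, cheeks 133 mm high, post 14 mm thick and 46 mm wide.
- sharpener: Sharpening machine with a flat-lying stone, fixed. Origin on the counter, under the spindle; x towards its splash guard and the isolator. Housing 260 x 300 mm, 84 mm high; drip pan of 118 mm radius up to 102 mm high; stone of 100 mm radius, top 126 mm high. A round support bar of 6 mm radius runs along x at y = -135 mm, 150 mm high, x -90 to +70 mm.
- guard_top (a point): Middle of the top edge of the splash guard, 193 mm above the counter, 135 mm from the spindle along the machine's x: an upright aluminium sheet 4 mm thick and 308 mm wide (along y) across the back of the machine, with side sheets of the same height running 55 mm forward at both ends.
- isolator_pivot (a point): Pivot of the isolator's paddle, 103 mm above the counter, behind the guard (195 mm beyond the spindle along the machine's x). The isolator is a steel box, 85 mm in x, 120 mm in y, 96 mm high, fixed to the counter behind the guard. Axes as the machine's: x away from the machine, y along the paddle's width.
- paddle_tip (a point): Middle of the top edge of the paddle: a black flat lever 28 mm wide (along y), 6 mm thick, its tip 48 mm from the pivot. On: it leans 0.45 rad away from the machine, tip 21 mm beyond the pivot and 146 mm above the counter. Off: it leans 0.45 rad towards the machine.
- isolator (a joint): Angle of the paddle in rad: about 0 on (leaning away from the machine), 0.9 fully off (leaning to the machine, at its stop). It takes 2 to 3 N at the tip and stays where it is left.
- nut_bar (a point): Centre of the grip bar of the nut that clamps the stone, on the spindle axis, 150 mm above the counter. The bar is 62 mm long (along x of this frame), 16 mm wide (y) and 24 mm high (138 to 162 mm above the counter), on a round foot 42 mm across; a washer of 30 mm radius lies under it. A spindle end of 5.5 mm radius is flush with the bar's top. The bar may start pointing any way.
- nut (a joint): Turn of the nut in rad: about 0 as tightened, growing as it is slackened (up to 2.4). Tightening stops dead within about 0.05 rad; slackening takes a steady 0.2 N m. Not said which way is which: try.
- wrench: Bystander: open-end wrench, 170 mm long, lying beside the rest.
- driver: Bystander: screwdriver, 190 mm long, lying on the other side of the rest.
- dressing_block: Bystander: dark abrasive block 34 x 34 x 22 mm lying on the back corner of the machine's housing in front of the guard (+y side).

How it is judged:
By the outcome, as a careful person would: the job done as asked, in the order asked, and still so for the second after the job is handed in, with the robot touching nothing.
It also fails if it takes over 61 s, if anything falls off the work surface, if the arm or the gripper's body presses on something with over 40 N, if the wrist force passes 120 N, or if a joint passes its speed limit or range.

ROBOT

A 6-joint arm with a two-finger parallel gripper is mounted at the origin on the work surface. World frame = base frame: x ahead of the robot, y to its left, z up, the work surface at z = 0. Lengths are in m, angles in rad, forces in N, time in s.
With the tool pointing down it reaches from about 0.35 to 0.975 m from the base axis. Payload 7.1 kg.
Tool frame: the origin (TCP) lies midway between the tips of the shut fingers; the grasp point (between the pads) lies 19 mm behind it; z points along the fingers, x is the direction in which the jaws open and shut, and the axes are right-handed (so a half turn about z gives the same grasp; the last joint's range is limited). The gripper opens to 88 mm and grips with 3 to 60 N. Pads are 20 mm wide; open, the fingers measure 115 mm over their backs; the gripper's body (75 mm by 178 mm) begins 61 mm behind the grasp point.
Start: joints at [1.199, 0.423, 1.63, -0, 1.089, -0.019], TCP at [0.216, 0.587, 0.223] pointing down, gripper open.
Joint ranges: [-3, 3], [-0.9, 2.11], [0.09, 2.58], [-1.31, 4.45], [0.11, 2.69], [-2.54, 2.54]. Speed limits (rad/s): [2.39, 2.39, 3.01, 3.14, 3.14, 3.14].

INTERFACE

Orientations are given as a rotation vector (axis times angle).
In Python, from workcell import robot, eyes, order gives the robot as it stands.
- The arm moves only by the shell command python3 -m crank 'ROWS' [FORCE]. ROWS is JSON, one flat list of numbers, 5 for each row, row after row: the closure, from 0 (fully open) to 1 (shut), then the shift along the tool's x, y, z in mm, then the turn about the tool's z in degrees. In form: [jaw, x, y, z, spin, jaw, x, y, z, spin, ...]. A call has exactly 8 rows; each row shifts and turns the commanded pose from where the row before left it, along the tool's axes as they then stand; what a row does not reach is not made up. A row lasts 1/8 s, in which the tool goes at most 62.5 mm and 10.7 degrees, less where a joint would pass 70% of its speed; a pose out of reach is approached as far as the arm can. A call with a gripper value outside its range is refused whole. The fingers move at their own pace and stop on an object; FORCE is the grip in N (left out, the last holds). Time passes only in rows, so rows that do not move let the fingers close, or fill a call up. It gives the time, the measured TCP pose, the force and the opening at its end, in the units of the state.
- robot.get_obs(): the state, without advancing time (a new reading comes with each control period).
- eyes.read_camera(name): name is "scene" or "top"; returns a dict with "pixels" (384x512x3 uint8, red, green, blue), "mtx" (3x3 intrinsics, pixels), "R" (3x3) and "t" (3): a world point X has camera coordinates R X + t. Camera axes: x right, y down, z forward; pixel columns grow to the right and rows downward; lengths in m; the calibration is good to about 2 mm. A picture is of the moment at which its call begins. There is no depth.
- order.close_job(): hands the job in, once; it reports no verdict.
The state is a dict: "t": time; "joints": joint angles; "qd": joint speeds; "tau": joint torques, N m; "tool_pos": TCP position; "tool_rot": TCP orientation; "force": force on the tool from outside, world axes, zero at the start; "torque": the same for the moment, N m; "finger_gap": opening from 0.0 (shut) to 1.0 (fully open).
Only numpy, scipy, OpenCV 4.12 (cv2) and the standard library are available. Lean on these libraries where they do the work, as an engineer would, in place of code of your own. Each camera call takes 0.05 s, during which the arm holds its last target.

## Working session

There is one attempt and no reset: what is moved stays moved. The work goes in short steps, Python scripts to look and compute and a shell command to move; the robot and the scene stay as the last step left them, time stands still between calls to the robot, and variables do not carry over. Pictures are saved under pics/ and viewed, and the job is handed in when it is done.

```bash
ls; mkdir -p pics; python3 - <<'E'
from workcell import robot, eyes, order
import cv2
print(robot.get_obs())
for n in("scene","top"):
    c=eyes.read_camera(n); cv2.imwrite(f"pics/{n}0.png",c["pixels"][:,:,::-1])
    import numpy as np; np.savez(f"{n}0.npz",**c); print(c["mtx"],c["R"],c["t"])
E
```

```text
pics
{'t': 0.0, 'joints': array([ 1.19901938e+00,  4.23868735e-01,  1.63067774e+00, -7.53366694e-06,
        1.08861339e+00, -1.89575362e-02]), 'qd': array([ 0.00135852, -0.00102666,  0.00091571,  0.0001787 ,  0.00070248,
       -0.00020534]), 'tau': array([-3.65752814e-03, -5.44627333e+01, -2.73650318e+01,  6.40188181e-02,
        2.26671580e-02, -1.01426956e-04]), 'tool_pos': array([0.2157154 , 0.5859979 , 0.22188911]), 'tool_rot': array([ 2.57609591e+00,  1.79661272e+00, -2.03914858e-03]), 'force': array([ 0.99050766,  0.60784503, -0.25008339]), 'torque': array([ 0.01526239, -0.00448722,  0.01509203]), 'finger_gap': 0.9979587038467468}
[[349.58908092   0.         254.47803429]
 [  0.         349.58908092 188.49543147]
 [  0.           0.           1.        ]] [[ 0.76407667  0.64467573  0.02408411]
 [ 0.37858146 -0.41784515 -0.82588226]
 [-0.52236282  0.64015516 -0.56332801]] [-0.43051031 -0.10010953  1.0578471 ]
[[390.40013419   0.         252.32154573]
 [  0.         390.40013419 186.75349256]
 [  0.           0.           1.        ]] [[ 0.02651216 -0.9996076  -0.00904158]
 [-0.99293782 -0.02528684 -0.11590969]
 [ 0.11563557  0.01205075 -0.9932186 ]] [0.01092314 0.54615986 0.96600739]
```

View pics/scene0.png

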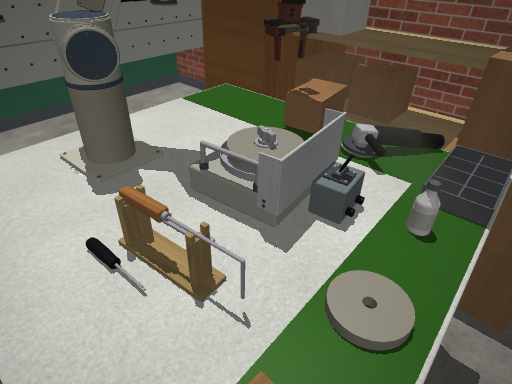

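View pics/top0.png

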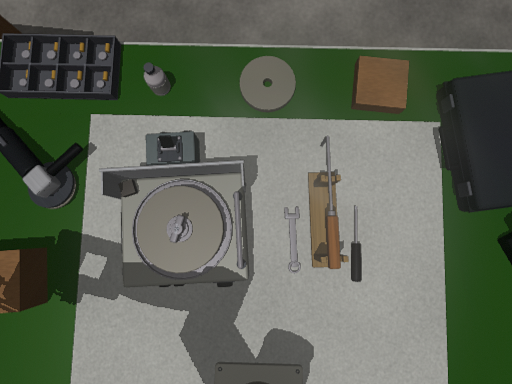

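The scene view shows the rest with the rod at about (145,200)-(243,295), the machine with its guard at (300,150), and the isolator at (340,185). In the top view the rod runs (334,265)-(326,140), the stone centre is at (180,229) and the isolator at (170,148). I'll enlarge both.

```bash
python3 - <<'E'
import cv2
a=cv2.imread("pics/top0.png"); b=cv2.imread("pics/scene0.png")
f=lambda im,x,y,w,h,s:cv2.resize(im[y:y+h,x:x+w],None,fx=s,fy=s,interpolation=cv2.INTER_CUBIC)
cv2.imwrite("pics/t_rod.png",f(a,270,125,110,150,4))
cv2.imwrite("pics/t_mach.png",f(a,95,120,160,110,5))
cv2.imwrite("pics/s_rod.png",f(b,80,180,180,125,4))
cv2.imwrite("pics/s_mach.png",f(b,180,105,200,125,4))
E
```

```text
(no output)
```

View pics/t_rod.png

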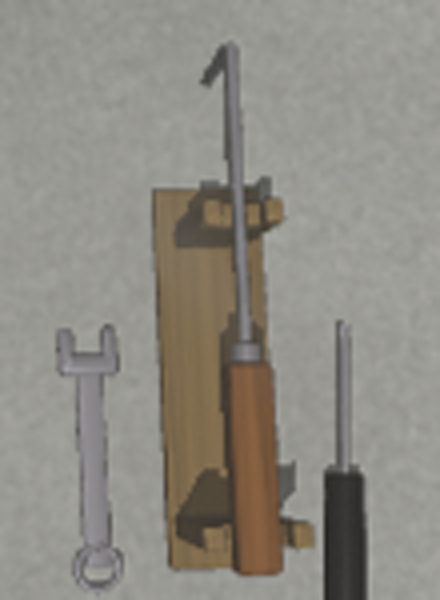

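View pics/t_mach.png

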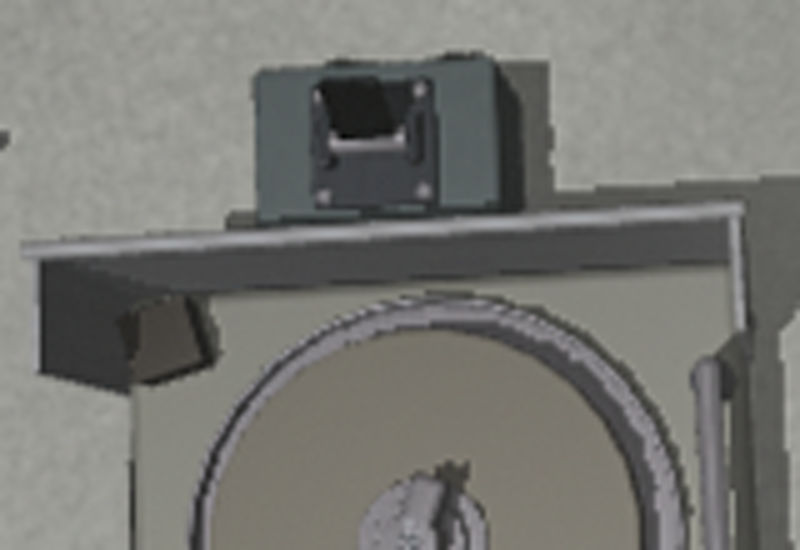

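View pics/s_rod.png

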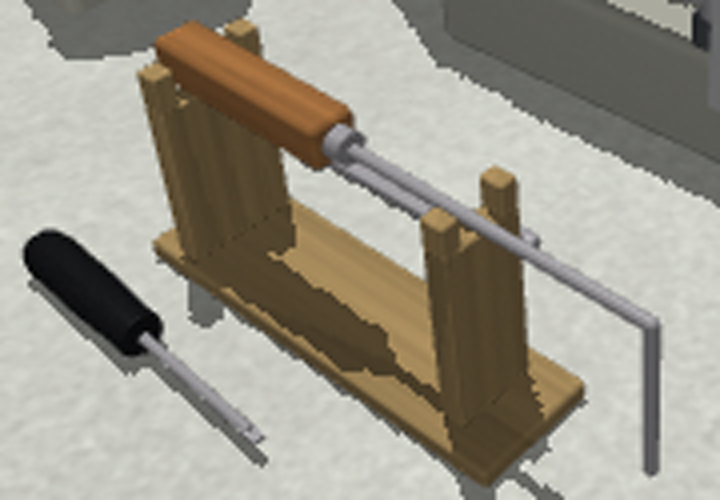

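View pics/s_mach.png

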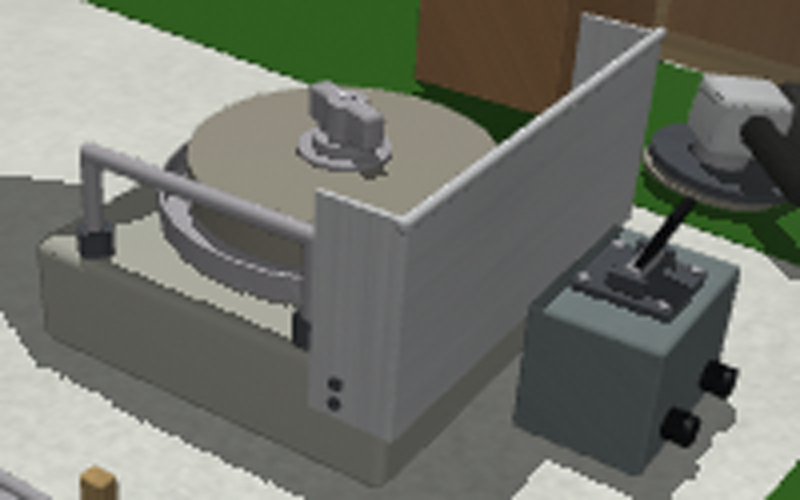

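```bash
cat > h.py <<'E'
import numpy as np, cv2
def load(n): return dict(np.load(n))
def ray(c,u,v):
    d=c["R"].T@np.linalg.inv(c["mtx"])@np.array([u,v,1.]); o=-c["R"].T@c["t"]; return o,d
def onz(c,u,v,z):
    o,d=ray(c,u,v); return o+d*(z-o[2])/d[2]
def proj(c,X):
    p=c["mtx"]@(c["R"]@np.asarray(X)+c["t"]); return p[:2]/p[2]
def tri(c1,p1,c2,p2):
    o1,d1=ray(c1,*p1);o2,d2=ray(c2,*p2)
    s=np.linalg.lstsq(np.stack([d1,-d2],1),o2-o1,rcond=None)[0]
    a=o1+s[0]*d1;b=o2+s[1]*d2; return (a+b)/2,np.linalg.norm(a-b)
E
python3 - <<'E'
from h import *
np.set_printoptions(precision=4,suppress=True)
T=load("top0.npz");S=load("scene0.npz")
t=lambda x,y:(270+x/4-.4,125+y/4-.4)
m=lambda x,y:(95+x/5-.4,120+y/5-.4)
sr=lambda x,y:(80+x/4-.4,180+y/4-.4)
sm=lambda x,y:(180+x/4-.4,105+y/4-.4)
print("cams",ray(T,0,0)[0],ray(S,0,0)[0])
print("handle back",onz(T,*t(257,571),.132),"front",onz(T,*t(251,364),.132))
print("ferr",onz(T,*t(245,350),.12),"bend",onz(T,*t(232,45),.12))
print("bend tri",tri(T,t(232,47),S,sr(653,322)))
print("tip tri",tri(T,t(206,80),S,sr(652,472)), )
print("S bend",onz(S,*sr(653,322),.12),"S tip",onz(S,*sr(652,472),.03))
print("S shank at ferr",onz(S,*sr(355,150),.12))
# guard
print("guard L",onz(T,*m(22,248),.193),"R",onz(T,*m(743,207),.193))
print("guard S near corner",onz(S,*sm(403,224),.193),"far",onz(S,*sm(661,33),.193))
print("paddle tip T",onz(T,*m(353,82),.146),"S",onz(S,*sm(688,203),.146))
print("tri", tri(T,m(353,82),S,sm(688,203)))
# brown handle mask
for n,c in(("T",T),("S",S)):
    p=c["pixels"]; hsv=cv2.cvtColor(p,cv2.COLOR_RGB2HSV)
    k=((hsv[...,0]<14)&(hsv[...,1]>130)&(hsv[...,2]>60)).astype(np.uint8)
    _,lab,st,ce=cv2.connectedComponentsWithStats(k)
    for i in range(1,len(st)):
        if st[i,4]>60: print(n,st[i],ce[i])
E
```

```text
cams [0.4303 0.0131 1.0229] [ 0.9194 -0.4415  0.5236]
handle back [ 0.357  -0.1634  0.132 ] front [ 0.4727 -0.1598  0.132 ]
ferr [ 0.4812 -0.1586  0.12  ] bend [ 0.6609 -0.1504  0.12  ]
bend tri (array([ 0.6603, -0.1494,  0.1208]), np.float64(0.0023110004364095))
tip tri (array([ 0.6608, -0.1493,  0.0304]), np.float64(0.0016083375501232812))
S bend [ 0.6606 -0.148   0.12  ] S tip [ 0.6611 -0.1485  0.03  ]
S shank at ferr [ 0.4887 -0.1581  0.12  ]
guard L [0.5566 0.3551 0.193 ] R [0.5823 0.0443 0.193 ]
guard S near corner [0.5886 0.0396 0.193 ] far [0.564  0.3424 0.193 ]
paddle tip T [0.6448 0.2273 0.146 ] S [0.6463 0.2365 0.146 ]
tri (array([0.6467, 0.2282, 0.1489]), np.float64(0.00583814748393334))
T [331 237   9  31  82] [333.9512 253.4512]
S [378   0  28   9 192] [392.2344   3.1615]
S [407   0  30  12 255] [421.3059   5.5961]
S [458   0  35   5 117] [476.9316   1.3162]
S [495   0  17   7 103] [503.5922   2.6602]
S [438   3  33  13 295] [453.8814   8.9831]
S [472   7  37  13 338] [489.8432  12.6923]
S [369   8  20  10 152] [378.2039  12.3224]
S [390  10  28  12 229] [403.4105  15.3
[... 404 characters left out ...]
381  52  26  10 151] [393.5563  56.4901]
S [408  57  28  11 178] [421.6011  61.6292]
S [367  59  24   6  73] [377.7808  61.3151]
S [393  63  26   7  73] [405.2055  66.0137]
S [437  62  32  12 211] [452.3839  67.2512]
S [420  68  29  13 218] [433.7385  74.    ]
S [469  68  16   9  99] [476.6364  71.8182]
S [449  74  32  13 241] [464.6929  80.2116]
S [414  78  17  10 109] [421.9541  82.0826]
S [431  81  30  13 220] [445.7     87.1591]
S [414  88  28  12 175] [427.8057  93.2171]
S [462  88  15  10 106] [469.      92.2736]
S [443  94  31  13 199] [457.6633 100.0553]
S [410  96  15  10  97] [416.5567 100.134 ]
S [426 100  28  13 201] [439.4925 105.7413]
S [455 107  14  10  95] [461.7684 111.2105]
```

```bash
python3 - <<'E'
import cv2
a=cv2.imread("pics/top0.png"); b=cv2.imread("pics/scene0.png")
f=lambda im,x,y,w,h,s:cv2.resize(im[y:y+h,x:x+w],None,fx=s,fy=s,interpolation=cv2.INTER_CUBIC)
cv2.imwrite("pics/nut.png",cv2.hconcat([f(a,155,205,50,50,8),f(b,240,115,50,50,8)]))
E
```

```text
(no output)
```

View pics/nut.png

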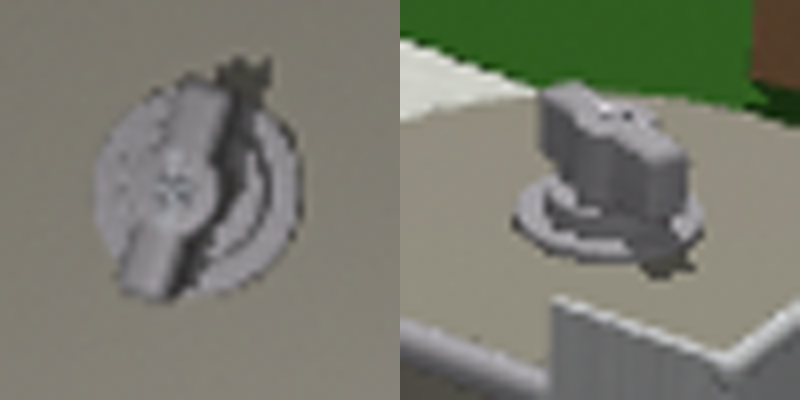

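```bash
python3 - <<'E'
from h import *
np.set_printoptions(precision=4,suppress=True)
T=load("top0.npz");S=load("scene0.npz")
nt=lambda x,y:(155+x/8-.45,205+y/8-.45)
ns=lambda x,y:(240+(x-400)/8-.45,115+y/8-.45)
a=nt(175,187);b=ns(617,114)
N=onz(T,*a,.162);print("nut",N,onz(S,*b,.162),tri(T,a,S,b))
e1=onz(T,*nt(202,85),.162);e2=onz(T,*nt(148,290),.162)
print("bar ends",e1,e2,np.linalg.norm(e1-e2),(e1+e2)/2,np.degrees(np.arctan2(*(e1-e2)[[1,0]])))
for n0 in (N,):
  for yaw in(.06,.08,.1):
    x=np.array([np.cos(yaw),np.sin(yaw),0]);y=np.array([-x[1],x[0],0]);o=n0*[1,1,0]
    z=np.array([0,0,1.])
    print(yaw,"guard",o+.135*x,"ends", [proj(T,o+.137*x+s*.154*y+.193*z).round(1) for s in(1,-1)],[proj(S,o+.137*x+s*.154*y+.193*z).round(1) for s in(1,-1)])
    print("  paddle tip",o+.216*x, proj(T,o+.216*x+.146*z),proj(S,o+.216*x+.146*z))
print("seen guard T", 95+22/5,120+245/5,95+743/5,120+206/5,"S",180+661/4,105+30/4,180+403/4,105+222/4)
E
```

```text
nut [0.4353 0.1878 0.162 ] [0.4387 0.1883 0.162 ] (array([0.4363, 0.189 , 0.1609]), np.float64(0.0028442139586535276))
bar ends [0.4634 0.1817 0.162 ] [0.4071 0.1938 0.162 ] 0.05761413191877483 [0.4352 0.1878 0.162 ] -12.126403068348472
0.06 guard [0.57   0.1959 0.    ] ends [array([101.7, 166.5]), array([244.1, 161.5])] [array([345.8, 111.9]), array([278.1, 158.8])]
  paddle tip [0.6509 0.2008 0.    ] [176.8076 133.7076] [345.8614 161.8819]
0.08 guard [0.5698 0.1986 0.    ] ends [array([100.4, 167.9]), array([242.8, 160.2])] [array([345.1, 111.3]), array([280.3, 158.7])]
  paddle tip [0.6506 0.2051 0.    ] [174.9342 133.7916] [346.6749 161.1103]
0.1 guard [0.5696 0.2013 0.    ] ends [array([ 99.2, 169.4]), array([241.4, 158.9])] [array([344.4, 110.7]), array([282.4, 158.7])]
  paddle tip [0.6502 0.2094 0.    ] [173.0621 133.9122] [347.4454 160.3325]
seen guard T 99.4 169.0 243.6 161.2 S 345.25 112.5 280.75 160.5
```

```bash
python3 - <<'E'
import cv2
a=cv2.imread("pics/top0.png"); b=cv2.imread("pics/scene0.png")
f=lambda im,x,y,w,h,s:cv2.convertScaleAbs(cv2.resize(im[y:y+h,x:x+w],None,fx=s,fy=s,interpolation=cv2.INTER_NEAREST),alpha=2.)
cv2.imwrite("pics/pad.png",cv2.hconcat([f(a,150,130,40,40,10),f(b,325,145,40,40,10)]))
E
```

```text
(no output)
```

View pics/pad.png

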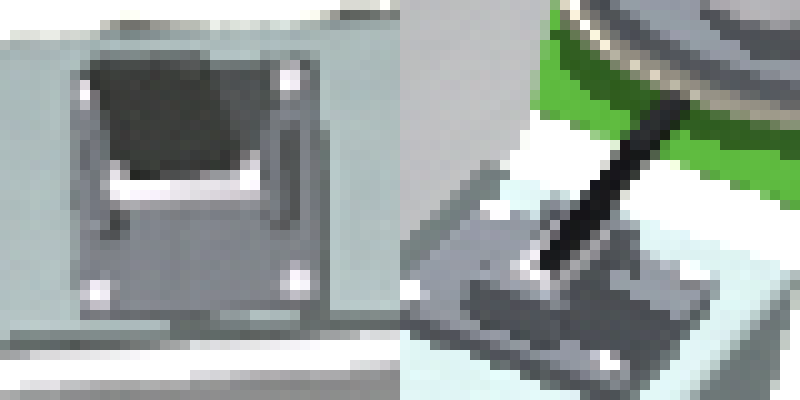

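```bash
python3 - <<'E'
from h import *
np.set_printoptions(precision=4,suppress=True)
T=load("top0.npz");S=load("scene0.npz")
print("plate",onz(T,169.2,148.3,.1),"base",onz(T,168,147,.11),"tip",onz(T,164.6,136,.146),tri(T,(164.6,136),S,(352.8,155.5)))
o=np.array([.436,.1885]);yaw=.081;x=np.array([np.cos(yaw),np.sin(yaw)]);y=np.array([-x[1],x[0]])
for n,p in(("plate",onz(T,169.2,148.3,.1)),("tip",onz(T,164.6,136,.146)),):
    print(n,(p[:2]-o)@x,(p[:2]-o)@y)
for dy in(.018,.022,.026):
    for w in(-.014,.014):
        q=np.r_[o+.216*x+(dy+w)*y,.146]; print(dy,w,q,proj(T,q),proj(S,q))
g=np.array([.4315,-.1602]);b=np.array([.6605,-.1495])
print(np.arctan2(*(b-g)[::-1]),np.linalg.norm(b-g))
E
```

```text
plate [0.626  0.2272 0.1   ] base [0.627  0.2279 0.11  ] tip [0.6448 0.2286 0.146 ] (array([0.6477, 0.2304, 0.1478]), np.float64(0.007654933307552106))
plate 0.1925210117349413 0.023228916728295274
tip 0.21135625760357246 0.023110235333291092
0.018 -0.014 [0.651 0.21  0.146] [172.8259 133.5696] [347.8966 160.3564]
0.018 0.014 [0.6487 0.2379 0.146 ] [160.69   134.2445] [352.8458 155.489 ]
0.022 -0.014 [0.6506 0.214  0.146 ] [171.0921 133.666 ] [348.6185 159.6463]
0.022 0.014 [0.6484 0.2419 0.146 ] [158.9565 134.3409] [353.5334 154.8127]
0.026 -0.014 [0.6503 0.2179 0.146 ] [169.3583 133.7624] [349.3355 158.9413]
0.026 0.014 [0.6481 0.2458 0.146 ] [157.223  134.4373] [354.2163 154.1411]
0.04669093180176515 0.22924984187562703
```

```bash
cat >> h.py <<'E'
def need(pos,yawdeg):
    "tool-frame shift (mm) and spin to reach world TCP pos with tool-x yaw"
    from workcell import robot
    from scipy.spatial.transform import Rotation as Ro
    o=robot.get_obs(); R=Ro.from_rotvec(o["tool_rot"]).as_matrix()
    y=np.degrees(np.arctan2(R[1,0],R[0,0]))
    print("t",round(o["t"],2),"tcp",o["tool_pos"].round(4),"yaw",y.round(2),"tilt z",R[:,2].round(4),"F",o["force"].round(1),"Tq",o["torque"].round(2),"gap",round(o["finger_gap"],3),"j",o["joints"].round(2))
    if pos is not None:
        d=np.asarray(pos)-o["tool_pos"]; print("shift now-axes mm",(R.T@d*1e3).round(1),"spin",round(y-yawdeg,2))
        a=np.radians(yawdeg);print("shift after-spin mm",(1e3*np.array([d[0]*np.cos(a)+d[1]*np.sin(a),d[0]*np.sin(a)-d[1]*np.cos(a),-d[2]])).round(1))
E
python3 -m crank '[0.2,0,0,-27,-7.6, 0.2,0,0,-27,-7.6, 0.2,0,0,-26,-7.7, 0.2,-50,30,0,0, 0.2,-50,30,0,0, 0.2,-50,30,0,0, 0.2,-50,30,0,0, 0.2,-50,30,0,0]' 40
python3 -c "
from h import *
need([.4315,-.160,.25],92.7)"
```

```text
t: 1.1
tool_pos: [0.3781, 0.342, 0.3025]
tool_rot: [2.168, 2.273, -0.0]
force: [-0.5, 0.4, -0.0]
finger_gap: 0.796
t 1.1 tcp [0.3781 0.342  0.3025] yaw 92.7 tilt z [-2.e-04 -2.e-04 -1.e+00] F [-0.5  0.4 -0. ] Tq [-0.01 -0.06  0.01] gap 0.796 j [ 0.71  0.16  1.8  -0.    1.18 -0.91]
shift now-axes mm [-504.    29.7   52.6] spin 0.0
shift after-spin mm [-504.    29.7   52.5]
```

```bash
python3 -m crank '[0.2,-56,8,0,0, 0.2,-58,8,0,0, 0.2,-58,8,0,0, 0.2,-58,4,0,0, 0.2,-58,2,0,0, 0.2,-58,0,0,0, 0.2,-58,0,0,0, 0.2,-58,0,10,0]'
python3 -c "
from h import *
need([.4315,-.160,.101],92.7)"
```

```text
t: 2.1
tool_pos: [0.4292, -0.1183, 0.2931]
tool_rot: [2.168, 2.272, 0.001]
force: [-0.1, 0.4, -0.6]
finger_gap: 0.798
t 2.1 tcp [ 0.4292 -0.1183  0.2931] yaw 92.68 tilt z [ 1.7e-03 -4.0e-04 -1.0e+00] F [-0.1  0.4 -0.6] Tq [ 0.03 -0.06  0.  ] gap 0.798 j [-0.3   0.06  1.94  0.    1.14 -1.91]
shift now-axes mm [-41.7  -0.  192.2] spin -0.02
shift after-spin mm [-41.8   0.3 192.1]
```

```bash
python3 -m crank '[0.2,-41.5,0,0,0, 0.2,0,0,10,0, 0.2,0,0,35,0, 0.2,0,0,35,0, 0.2,0,0,35,0, 0.2,0,0,30,0, 0,0,0,0,0, 0,0,0,0,0]'
python3 - <<'E'
from h import *
need([.4315,-.160,.101],92.7)
from workcell import eyes
for n in("scene","top"):
    c=eyes.read_camera(n); np.savez(f"{n}1.npz",**c)
    im=c["pixels"][:,:,::-1]; w=im[150:320,70:280] if n=="scene" else im[110:280,260:400]
    cv2.imwrite(f"pics/{n}1.png",cv2.resize(w,None,fx=3.5,fy=3.4,interpolation=cv2.INTER_CUBIC))
E
```

```text
t: 3.1
tool_pos: [0.4314, -0.1573, 0.1483]
tool_rot: [2.168, 2.273, 0.0]
force: [0.7, -0.1, -1.5]
finger_gap: 0.977
t 3.1 tcp [ 0.4314 -0.1573  0.1483] yaw 92.72 tilt z [ 4.e-04 -1.e-04 -1.e+00] F [ 0.7 -0.1 -1.5] Tq [ 0.04 -0.01  0.02] gap 0.977 j [-0.38  0.3   2.04  0.    0.8  -1.99]
shift now-axes mm [-2.7 -0.1 47.3] spin 0.02
shift after-spin mm [-2.7 -0.1 47.3]
```

View pics/scene1.png

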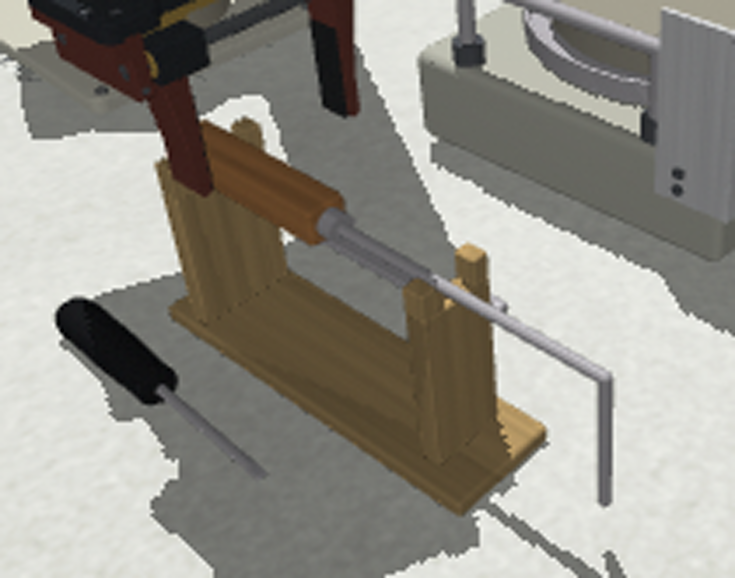

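View pics/top1.png

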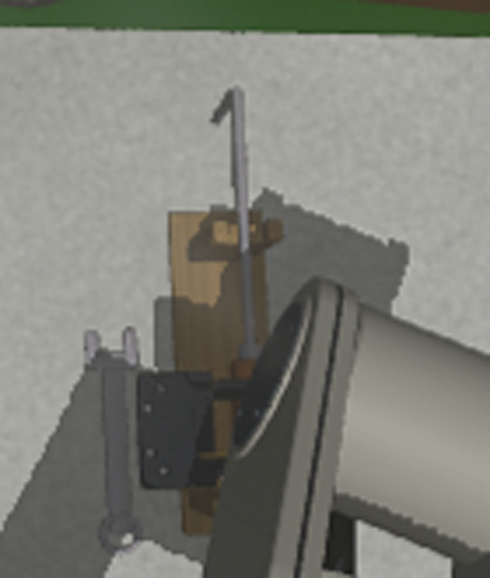

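```bash
python3 -m crank '[0.1,-2.5,0,16,0, 0.3,0,0,16,0, 0.3,0,0,15,0, 0.4,0,0,0,0, 0.8,0,0,0,0, 1,0,0,0,0, 1,0,0,0,0, 1,0,0,0,0]' 40
python3 - <<'E'
from h import *
need([.4315,-.160,.101],92.7)
E
```

```text
t: 4.2
tool_pos: [0.4314, -0.1604, 0.1011]
tool_rot: [2.168, 2.273, 0.0]
force: [-0.1, 0.9, 4.3]
finger_gap: 0.294
t 4.2 tcp [ 0.4314 -0.1604  0.1011] yaw 92.69 tilt z [ 6.e-04 -3.e-04 -1.e+00] F [-0.1  0.9  4.3] Tq [0.06 0.11 0.04] gap 0.294 j [-0.38  0.38  2.07 -0.    0.69 -2.  ]
shift now-axes mm [0.4 0.1 0.1] spin -0.01
shift after-spin mm [0.4 0.1 0.1]
```

```bash
python3 -m crank '[1,0,0,-10,0, 1,0,0,-20,0, 1,0,0,-30,0, 1,0,0,-40,0, 1,0,0,-45,0, 1,0,0,-45,0, 1,0,0,-15,0, 1,0,0,0,0]'
python3 - <<'E'
from h import *
need([.4492,.2116,.305],94.64)
from workcell import eyes
for n in("scene","top"):
    c=eyes.read_camera(n); np.savez(f"{n}2.npz",**c)
    im=c["pixels"][:,:,::-1]; 
    cv2.imwrite(f"pics/{n}2.png",im)
E
```

```text
t: 5.2
tool_pos: [0.4312, -0.1603, 0.3059]
tool_rot: [2.168, 2.272, 0.001]
force: [-0.5, 0.1, -2.2]
finger_gap: 0.289
t 5.2 tcp [ 0.4312 -0.1603  0.3059] yaw 92.68 tilt z [ 1.2e-03 -5.0e-04 -1.0e+00] F [-0.5  0.1 -2.2] Tq [ 0.11  0.03 -0.05] gap 0.289 j [-0.38  0.07  1.89 -0.    1.17 -2.  ]
shift now-axes mm [370.6  35.4   0.8] spin -1.96
shift after-spin mm [369.2  48.1   0.9]
```

View pics/scene2.png

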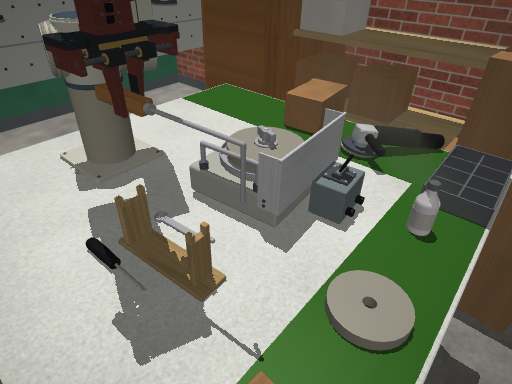

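View pics/top2.png

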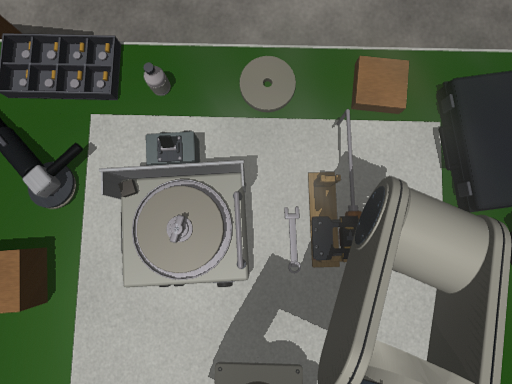

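```bash
python3 - <<'E'
from h import *
np.set_printoptions(precision=4,suppress=True)
T=load("top2.npz");S=load("scene2.npz")
f=lambda im,x,y,w,h,s:cv2.resize(im[y:y+h,x:x+w,::-1],None,fx=s,fy=s,interpolation=cv2.INTER_CUBIC)
cv2.imwrite("pics/rod2.png",cv2.hconcat([f(T["pixels"],325,100,50,80,6),f(S["pixels"],200,130,70,80,6)]))
x=np.array([np.cos(.0465),np.sin(.0465),0]);b=np.array([.4312,-.1603,.325])+.23*x;
print(b,proj(T,b),proj(S,b),"tip",proj(T,b-[0,0,.09]),proj(S,b-[0,0,.09]))
E
```

```text
[ 0.661  -0.1496  0.325 ] [347.5278 108.4322] [243.1017 143.5338] tip [337.3785 122.1504] [242.7281 201.8786]
```

View pics/rod2.png

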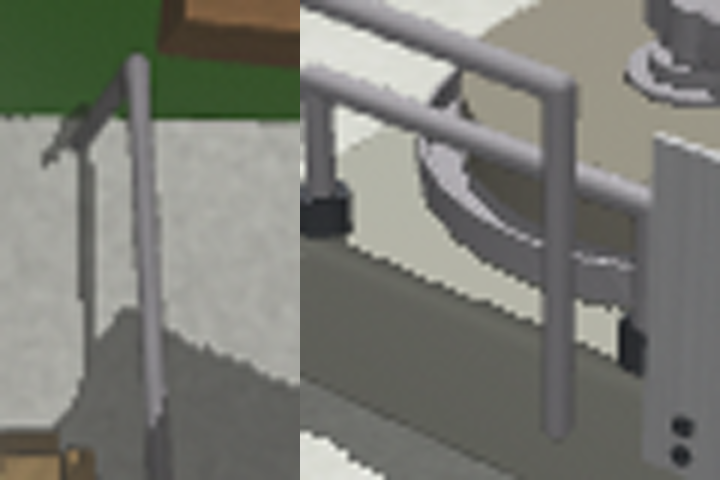

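```bash
python3 -m crank '[1,20,6,0,-1.95, 1,45,7,0,0, 1,55,7,0,0, 1,55,7,0,0, 1,55,7,0,0, 1,55,7,0,0, 1,50,4,0,0, 1,34,3,0,0]'
python3 - <<'E'
from h import *
need([.4492,.2116,.305],94.64)
from workcell import eyes
for n in("scene","top"):
    c=eyes.read_camera(n); np.savez(f"{n}3.npz",**c)
    im=c["pixels"][:,:,::-1]; 
    cv2.imwrite(f"pics/{n}3.png",im)
E
```

```text
t: 6.3
tool_pos: [0.4486, 0.213, 0.3033]
tool_rot: [-2.127, -2.31, 0.006]
force: [-0.5, -0.8, -1.8]
finger_gap: 0.293
t 6.3 tcp [0.4486 0.213  0.3033] yaw 94.72 tilt z [-0.0037 -0.0015 -1.    ] F [-0.5 -0.8 -1.8] Tq [ 0.04  0.07 -0.  ] gap 0.293 j [ 0.42  0.14  1.82  0.    1.18 -1.23]
shift now-axes mm [-1.5  0.5 -1.7] spin 0.08
shift after-spin mm [-1.5  0.5 -1.7]
```

View pics/scene3.png

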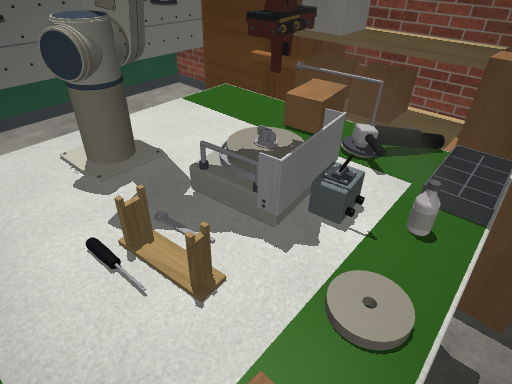

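View pics/top3.png

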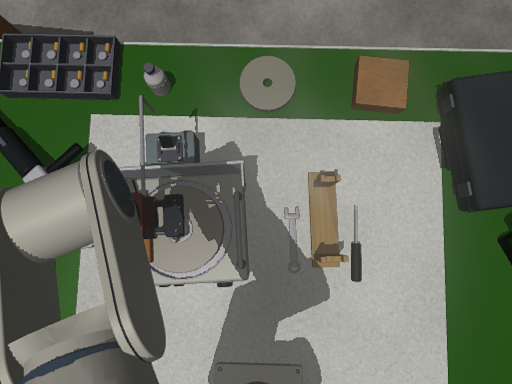

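```bash
python3 -m crank '[1,-1.5,0,5,0, 1,0,0,15,0, 1,0,0,20,0, 1,0,0,20,0, 1,0,0,20,0, 1,0,0,13,0, 1,0,0,5,0, 1,0,0,0,0]'
python3 - <<'E'
from h import *
need([.4492,.2116,.203],94.64)
from workcell import eyes
for n in("scene","top"):
    c=eyes.read_camera(n); np.savez(f"{n}4.npz",**c)
    im=c["pixels"][:,:,::-1]; w=im[80:230,230:430] if n=="scene" else im[80:200,90:250]
    cv2.imwrite(f"pics/{n}4.png",cv2.resize(w,None,fx=4,fy=4,interpolation=cv2.INTER_CUBIC))
E
```

```text
t: 7.4
tool_pos: [0.45, 0.2095, 0.2075]
tool_rot: [-2.13, -2.309, 0.0]
force: [0.5, 0.3, -1.3]
finger_gap: 0.293
t 7.4 tcp [0.45   0.2095 0.2075] yaw 94.61 tilt z [-3.e-04 -1.e-04 -1.e+00] F [ 0.5  0.3 -1.3] Tq [ 0.06  0.11 -0.01] gap 0.293 j [ 0.41  0.26  1.92 -0.    0.96 -1.24]
shift now-axes mm [ 2.1 -0.7  4.5] spin -0.03
shift after-spin mm [ 2.1 -0.7  4.5]
```

View pics/scene4.png

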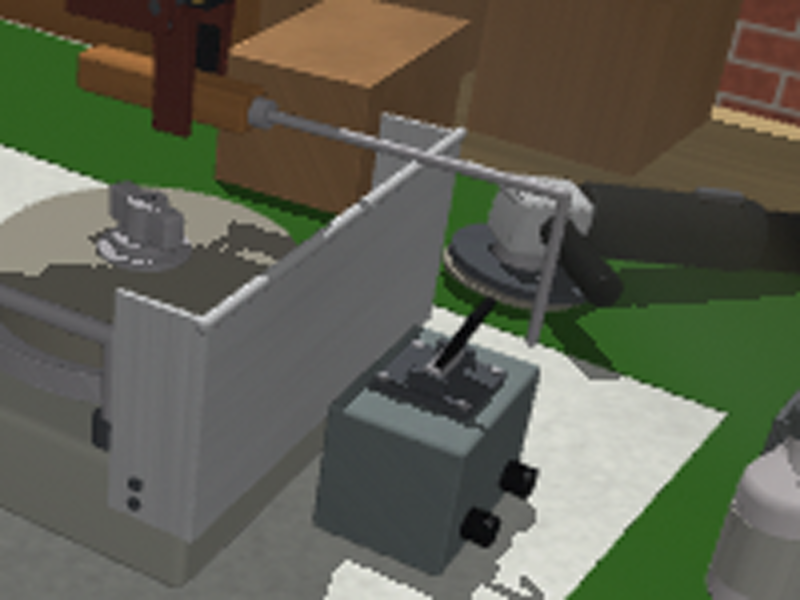

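View pics/top4.png

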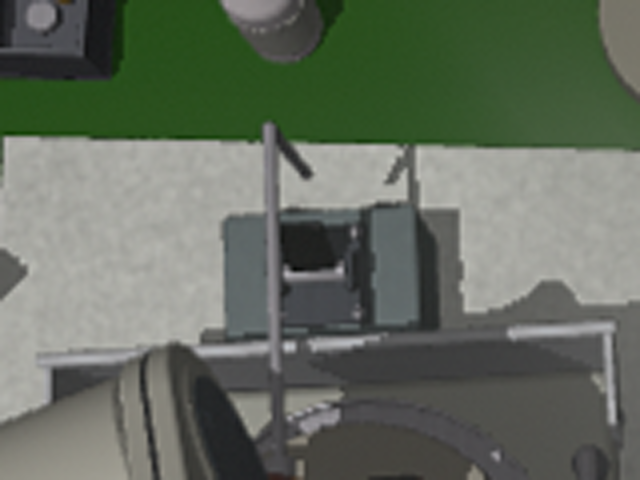

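```bash
python3 - <<'E'
from h import *
np.set_printoptions(precision=4,suppress=True)
T=load("top4.npz");S=load("scene4.npz")
yaw=np.radians(4.61);x=np.array([np.cos(yaw),np.sin(yaw),0]);b=np.array([.45,.2095,.2265])+.23*x;
print(b,proj(T,b),proj(S,b),"tip",proj(T,b-[0,0,.09]),proj(S,b-[0,0,.09]))
bt=(90+269/4,80+127/4);bs=(230+562/4,80+192/4);tt=(90+308/4,80+174/4);ts=(230+534/4,80+340/4)
print(bt,bs,tri(T,bt,S,bs)); print(tt,ts,tri(T,tt,S,ts))
E
```

```text
[0.6793 0.228  0.2265] [156.8919 110.6435] [371.2329 127.783 ] tip [166.5967 122.5726] [362.5847 165.4252]
(157.25, 111.75) (370.5, 128.0) (array([0.6776, 0.2276, 0.2255]), np.float64(0.0008481981444637042))
(167.0, 123.5) (363.5, 165.0) (array([0.6789, 0.2281, 0.1369]), np.float64(0.004343271473640057))
```

```bash
python3 -m crank '[1,1,-6,2,0, 1,0,-8,0,0, 1,0,-8,0,0, 1,0,-8,0,0, 1,0,-8,0,0, 1,0,-8,0,0, 1,0,-6,0,0, 1,0,0,0,0]' 60
python3 - <<'E'
from h import *
need([.4492,.2116,.203],94.64)
from workcell import eyes
for n in("scene","top"):
    c=eyes.read_camera(n); np.savez(f"{n}5.npz",**c)
    im=c["pixels"][:,:,::-1]; w=im[80:230,230:430] if n=="scene" else im[80:200,90:250]
    cv2.imwrite(f"pics/{n}5.png",cv2.resize(w,None,fx=4,fy=4,interpolation=cv2.INTER_CUBIC))
E
```

```text
t: 8.5
tool_pos: [0.3976, 0.2066, 0.2058]
tool_rot: [-2.129, -2.31, 0.0]
force: [1.8, -0.3, 1.3]
finger_gap: 0.292
t 8.5 tcp [0.3976 0.2066 0.2058] yaw 94.65 tilt z [-1.e-04 -0.e+00 -1.e+00] F [ 1.8 -0.3  1.3] Tq [ 0.1  -0.75 -0.05] gap 0.292 j [ 0.45  0.19  2.02  0.    0.93 -1.2 ]
shift now-axes mm [ 0.8 51.8  2.8] spin 0.01
shift after-spin mm [ 0.8 51.8  2.8]
```

View pics/scene5.png

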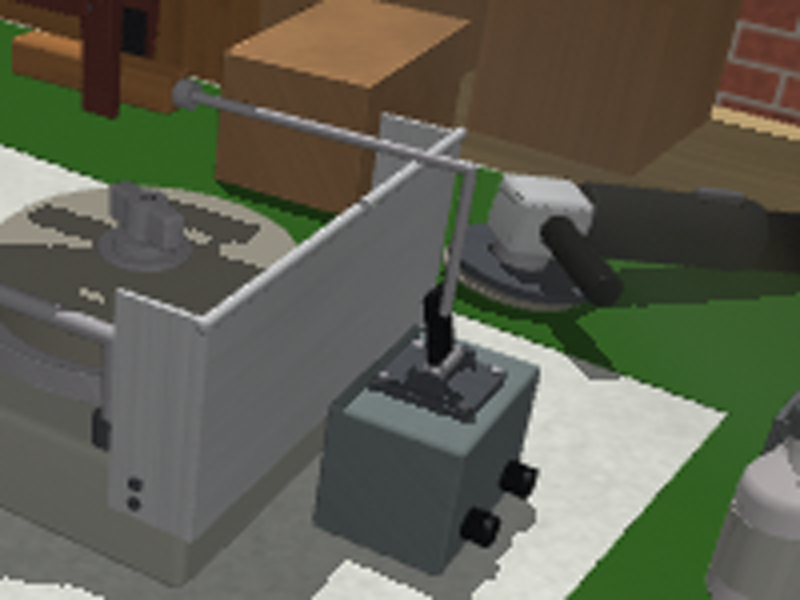

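View pics/top5.png

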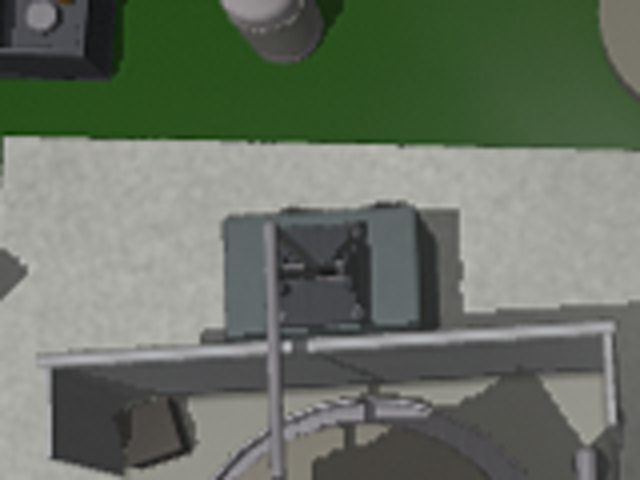

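```bash
python3 -m crank '[1,0,-2,0,0, 1,0,-2,0,0, 1,0,-2,0,0, 1,0,-2,0,0, 1,0,0,0,0, 1,0,0,0,0, 1,0,0,0,0, 1,0,0,0,0]' 60
python3 - <<'E'
from h import *
need([.4492,.2116,.203],94.64)
from workcell import eyes
for n in("scene","top"):
    c=eyes.read_camera(n); np.savez(f"{n}6.npz",**c)
    im=c["pixels"][:,:,::-1]; w=im[130:200,310:380] if n=="scene" else im[130:180,145:200]
    cv2.imwrite(f"pics/{n}6.png",cv2.resize(w,None,fx=8,fy=8,interpolation=cv2.INTER_CUBIC))
E
```

```text
t: 9.6
tool_pos: [0.39, 0.2059, 0.2056]
tool_rot: [-2.13, -2.309, 0.001]
force: [1.2, -0.3, 0.5]
finger_gap: 0.293
t 9.6 tcp [0.39   0.2059 0.2056] yaw 94.64 tilt z [-3.e-04 -1.e-04 -1.e+00] F [ 1.2 -0.3  0.5] Tq [ 0.07 -0.4  -0.05] gap 0.293 j [ 0.46  0.18  2.04  0.    0.93 -1.19]
shift now-axes mm [ 0.9 59.5  2.6] spin -0.0
shift after-spin mm [ 0.9 59.5  2.6]
```

View pics/scene6.png

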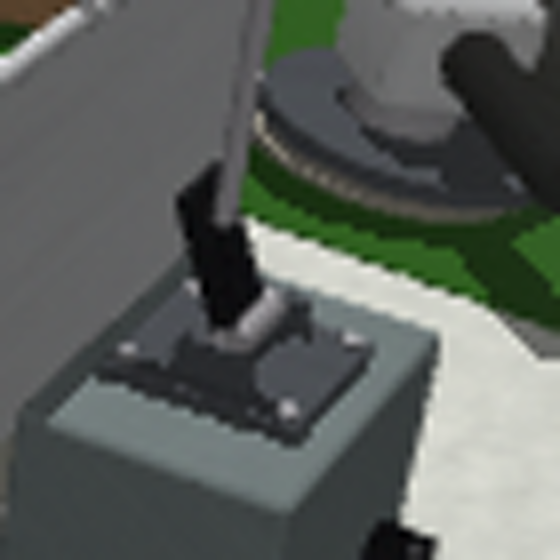

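View pics/top6.png

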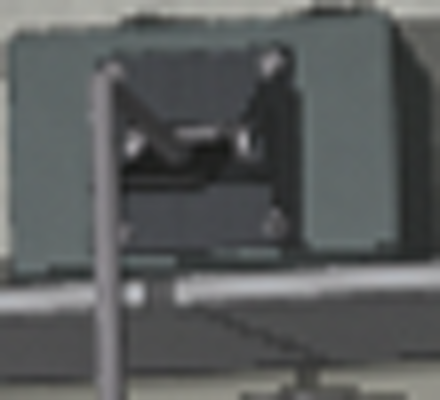

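```bash
python3 - <<'E'
from h import *
np.set_printoptions(precision=4,suppress=True)
T=load("top4.npz");S=load("scene4.npz")
o=np.array([.436,.1885]);yaw=.081;x=np.array([np.cos(yaw),np.sin(yaw)]);y=np.array([-x[1],x[0]])
for a in (-.45,0,.2,.3,.45):
    for w in(-.014,.014):
        q=np.r_[o+(.195-.048*np.sin(a))*x+(.022+w)*y,.103+.048*np.cos(a)]; print(a,w,q,proj(T,q),proj(S,q))
E
python3 -m crank '[1,0,-1.5,0,0, 1,0,-1.5,0,0, 1,0,-1.5,0,0, 1,0,-1.5,0,0, 1,0,0,0,0, 1,0,0,0,0, 1,0,0,0,0, 1,0,0,0,0]' 60
python3 - <<'E'
from h import *
need([.4492,.2116,.203],94.64)
from workcell import eyes
for n in("scene","top"):
    c=eyes.read_camera(n); np.savez(f"{n}7.npz",**c)
    im=c["pixels"][:,:,::-1]; w=im[130:200,310:380] if n=="scene" else im[130:180,145:200]
    cv2.imwrite(f"pics/{n}7.png",cv2.resize(w,None,fx=8,fy=8,interpolation=cv2.INTER_CUBIC))
E
```

```text
-0.45 -0.014 [0.6505 0.2139 0.1462] [171.0729 133.6935] [348.5844 159.5421]
-0.45 0.014 [0.6483 0.2418 0.1462] [158.9342 134.3685] [353.5005 154.7106]
0 -0.014 [0.6297 0.2123 0.151 ] [170.8981 142.0922] [340.1622 154.8205]
0 0.014 [0.6274 0.2402 0.151 ] [158.6618 142.772 ] [345.2355 150.1445]
0.2 -0.014 [0.6202 0.2115 0.15  ] [171.1149 146.2754] [336.148  153.9281]
0.2 0.014 [0.6179 0.2394 0.15  ] [158.8764 146.955 ] [341.2848 149.3024]
0.3 -0.014 [0.6156 0.2111 0.1489] [171.2886 148.3827] [334.1608 153.7794]
0.3 0.014 [0.6133 0.239  0.1489] [159.0588 149.0616] [339.3263 149.1736]
0.45 -0.014 [0.6089 0.2106 0.1462] [171.6249 151.4947] [331.2643 153.9275]
0.45 0.014 [0.6066 0.2385 0.1462] [159.4203 152.172 ] [336.4684 149.3444]
t: 10.7
tool_pos: [0.3864, 0.2063, 0.2067]
tool_rot: [2.128, 2.308, 0.008]
force: [6.2, 1.6, 1.0]
finger_gap: 0.296
t 10.7 tcp [0.3864 0.2063 0.2067] yaw 94.66 tilt z [ 0.0053  0.0018 -1.    ] F [6.2 1.6 1. ] Tq [ 0.2  -1.85  0.04] gap 0.296 j [ 0.46  0.17  2.04 -0.    0.93 -1.19]
shift now-axes mm [ 0.2 63.   4. ] spin 0.02
shift after-spin mm [ 0.2 63.   3.7]
```

View pics/scene7.png

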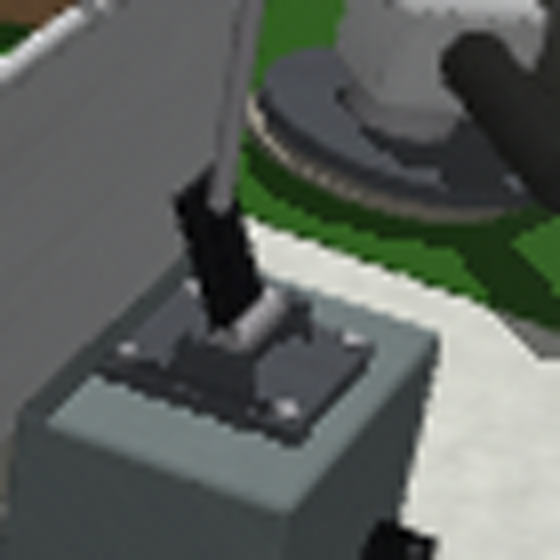

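View pics/top7.png

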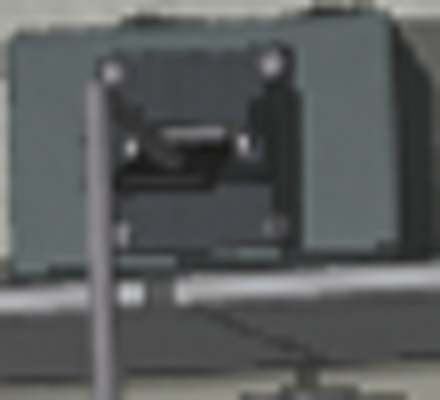

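```bash
python3 -m crank '[1,0,5,0,0, 1,0,10,0,0, 1,0,15,0,0, 1,0,15,-5,0, 1,0,10,-20,0, 1,0,3,-30,0, 1,0,0,-35,0, 1,0,0,-18,0]' 60
python3 - <<'E'
from h import *
need([.4315,-.160,.305],92.7)
from workcell import eyes
for n in("scene","top"):
    c=eyes.read_camera(n); np.savez(f"{n}8.npz",**c)
    im=c["pixels"][:,:,::-1]; w=im[50:200,230:430] if n=="scene" else im[80:200,90:250]
    cv2.imwrite(f"pics/{n}8.png",cv2.resize(w,None,fx=4,fy=4,interpolation=cv2.INTER_CUBIC))
E
```

```text
t: 11.8
tool_pos: [0.4432, 0.2103, 0.3157]
tool_rot: [2.13, 2.309, 0.003]
force: [-0.3, 0.6, -1.6]
finger_gap: 0.294
t 11.8 tcp [0.4432 0.2103 0.3157] yaw 94.61 tilt z [ 1.8e-03  8.0e-04 -1.0e+00] F [-0.3  0.6 -1.6] Tq [ 0.04  0.03 -0.02] gap 0.294 j [ 0.42  0.12  1.82  0.    1.2  -1.23]
shift now-axes mm [-368.2  -41.5   10.4] spin 1.91
shift after-spin mm [-369.4  -29.2   10.7]
```

View pics/scene8.png

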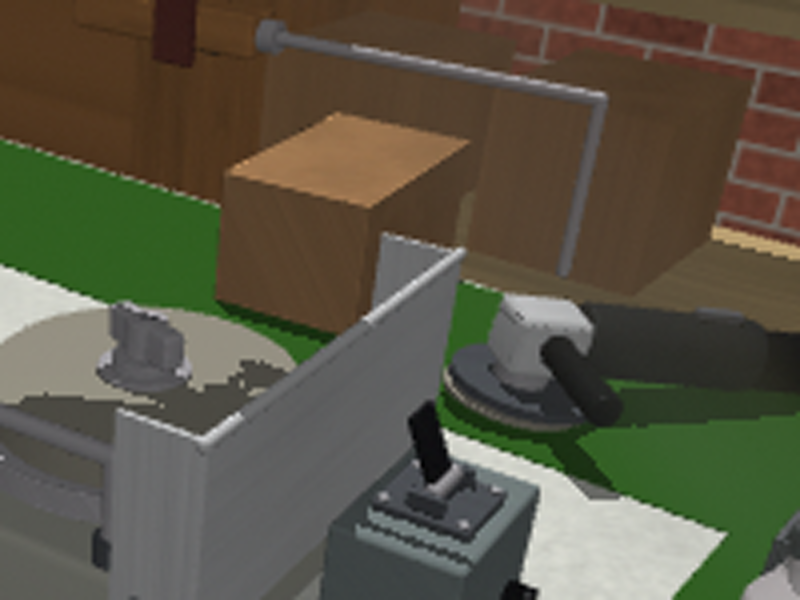

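View pics/top8.png

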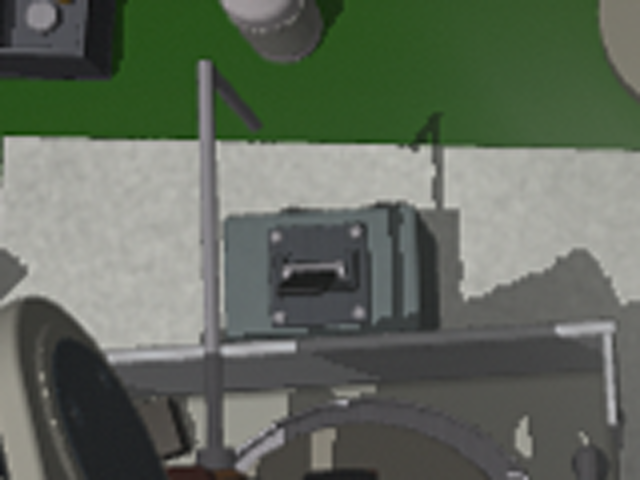

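```bash
python3 - <<'E'
from h import *
c=[load("top0.npz"),load("top8.npz")];s=[load("scene0.npz"),load("scene8.npz")]
f=lambda im,x,y,w,h,k:cv2.convertScaleAbs(cv2.resize(im[y:y+h,x:x+w,::-1],None,fx=k,fy=k,interpolation=cv2.INTER_NEAREST),alpha=2.2)
cv2.imwrite("pics/off.png",cv2.vconcat([cv2.hconcat([f(q["pixels"],152,130,32,28,12) for q in c]),cv2.hconcat([f(q["pixels"],325,145,32,28,12) for q in s])]) if 0 else cv2.hconcat([f(c[1]["pixels"],152,130,32,35,12),f(s[1]["pixels"],325,145,32,35,12)]))
E
```

```text
(no output)
```

View pics/off.png

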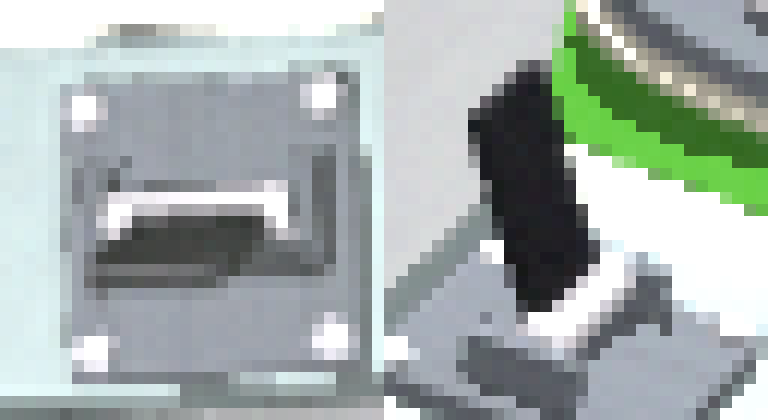

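```bash
python3 - <<'E'
from h import *
np.set_printoptions(precision=4,suppress=True)
T=load("top0.npz")
o=np.array([.436,.1885]);yaw=.081;x=np.array([np.cos(yaw),np.sin(yaw)]);y=np.array([-x[1],x[0]])
sc=np.mean([onz(T,152+a/12-.5,130+b/12-.5,.099) for a,b in((85,109),(323,95),(92,353),(330,337))],0)
print("plate",(sc[:2]-o)@x,(sc[:2]-o)@y)
for n,u,v in(("on far",164.3,135.5),("off face end",152+155/12-.5,130+268/12-.5),("off cap end",152+155/12-.5,130+287/12-.5)):
    p=onz(T,u,v,.146); print(n,p,(p[:2]-sc[:2])@x)
for a in(-.45,.3,.35,.4,.45):
    tip=np.array([-.048*np.sin(a),.103+.048*np.cos(a)]); n=np.array([np.cos(a),np.sin(a)])
    for s in(.003,-.003):
        q=tip+s*n; w=np.r_[sc[:2]+q[0]*x,q[1]]; print(a,s,"row",proj(T,w)[1].round(2),q)
E
```

```text
plate 0.19331404301738048 0.02441781432137581
on far [0.646  0.2294 0.146 ] 0.019257795881602154
off face end [0.6078 0.2271 0.146 ] -0.019000384995514766
off cap end [0.6041 0.2269 0.146 ] -0.02268751001946548
-0.45 0.003 row 133.8 [0.0236 0.1449]
-0.45 -0.003 row 135.81 [0.0182 0.1475]
0.3 0.003 row 148.19 [-0.0113  0.1497]
0.3 -0.003 row 150.82 [-0.0171  0.148 ]
0.35 0.003 row 149.25 [-0.0136  0.1491]
0.35 -0.003 row 151.85 [-0.0193  0.1471]
0.4 0.003 row 150.3 [-0.0159  0.1484]
0.4 -0.003 row 152.88 [-0.0215  0.146 ]
0.45 0.003 row 151.34 [-0.0182  0.1475]
0.45 -0.003 row 153.89 [-0.0236  0.1449]
```

```bash
python3 - <<'E'
from h import *
np.set_printoptions(precision=4,suppress=True)
T=load("top8.npz");S=load("scene8.npz")
yaw=np.radians(4.61);x=np.array([np.cos(yaw),np.sin(yaw),0]);b=np.array([.4432,.2103,.3345])+.23*x;
print(b,proj(T,b),proj(S,b),"tip",b-[0,0,.09],proj(T,b-[0,0,.09]),proj(S,b-[0,0,.09]))
bt=(90+206/4,80+62/4);bs=(230+602/4,50+97/4);tt=(90+259/4,80+128/4);ts=(230+563/4,50+272/4)
print(bt,bs,tri(T,bt,S,bs)); print(tt,ts,tri(T,tt,S,ts))
E
python3 -m crank '[1,-20,-3,0,0, 1,-45,-4,0,1.9, 1,-55,-5,0,0, 1,-55,-5,0,0, 1,-55,-5,0,0, 1,-55,-5,0,0, 1,-50,-4,0,0, 1,-25,0,0,0]'
python3 -c "
from h import *
need([.4315,-.160,.305],92.7)"
```

```text
[0.6725 0.2288 0.3345] [141.3878  95.9685] [380.1134  74.149 ] tip [0.6725 0.2288 0.2445] [154.1217 111.1335] [370.1493 118.5804]
(141.5, 95.5) (380.5, 74.25) (array([0.6733, 0.2286, 0.3345]), np.float64(3.9788640133041435e-05))
(154.75, 112.0) (370.75, 118.0) (array([0.672 , 0.2281, 0.2454]), np.float64(0.0034502487590700797))
t: 12.9
tool_pos: [0.4285, -0.1539, 0.3124]
tool_rot: [-2.17, -2.269, 0.002]
force: [0.1, 0.4, -1.1]
finger_gap: 0.292
t 12.9 tcp [ 0.4285 -0.1539  0.3124] yaw 92.58 tilt z [-2.5e-03  4.0e-04 -1.0e+00] F [ 0.1  0.4 -1.1] Tq [-0.03  0.04 -0.06] gap 0.292 j [-0.37  0.06  1.89 -0.    1.19 -1.99]
shift now-axes mm [-6.3  2.7  7.4] spin -0.12
shift after-spin mm [-6.3  2.7  7.4]
```

```bash
python3 -m crank '[1,-5,2.5,0,0, 1,0,0,20,0, 1,0,0,40,0, 1,0,0,40,0, 1,0,0,30,0, 1,0,0,15,0, 1,0,0,0,0, 1,0,0,0,0]'
python3 -c "
from h import *
need([.4314,-.1603,.101],92.7)"
```

```text
t: 13.9
tool_pos: [0.4338, -0.156, 0.1696]
tool_rot: [2.167, 2.273, 0.001]
force: [0.2, -1.0, -2.4]
finger_gap: 0.289
t 13.9 tcp [ 0.4338 -0.156   0.1696] yaw 92.75 tilt z [ 1.4e-03 -5.0e-04 -1.0e+00] F [ 0.2 -1.  -2.4] Tq [-0.02  0.06  0.02] gap 0.289 j [-0.37  0.26  2.03  0.    0.85 -1.99]
shift now-axes mm [-4.1 -2.7 68.6] spin 0.05
shift after-spin mm [-4.1 -2.6 68.6]
```

```bash
python3 -m crank '[1,-4,-2.5,0,0, 1,0,0,5,0, 1,0,0,15,0, 1,0,0,20,0, 1,0,0,15,0, 1,0,0,6,0, 1,0,0,0,0, 1,0,0,0,0]'
python3 - <<'E'
from h import *
need([.4314,-.1603,.101],92.7)
from workcell import eyes
for n in("scene",):
    c=eyes.read_camera(n); np.savez(f"{n}9.npz",**c)
    im=c["pixels"][:,:,::-1]; w=im[150:320,70:280]
    cv2.imwrite(f"pics/{n}9.png",cv2.resize(w,None,fx=3.5,fy=3.4,interpolation=cv2.INTER_CUBIC))
E
```

```text
t: 14.9
tool_pos: [0.4311, -0.1601, 0.108]
tool_rot: [2.167, 2.273, 0.0]
force: [0.2, 0.3, -1.3]
finger_gap: 0.293
t 14.9 tcp [ 0.4311 -0.1601  0.108 ] yaw 92.74 tilt z [ 8.e-04 -3.e-04 -1.e+00] F [ 0.2  0.3 -1.3] Tq [ 0.02  0.04 -0.04] gap 0.293 j [-0.38  0.37  2.07  0.    0.7  -2.  ]
shift now-axes mm [-0.2  0.3  7. ] spin 0.04
shift after-spin mm [-0.2  0.3  7. ]
```

View pics/scene9.png

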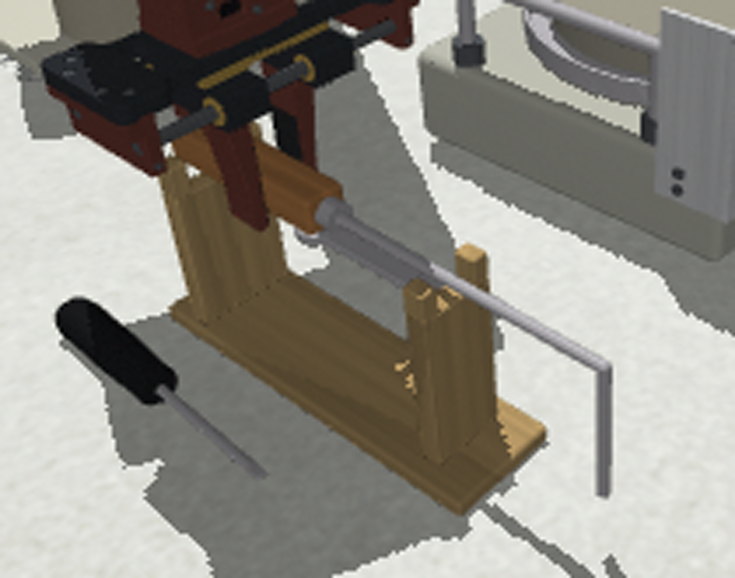

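```bash
python3 -m crank '[1,0,0,3,0, 1,0,0,2,0, 1,0,0,1.5,0, 1,0,0,0,0, 1,0,0,0,0, 0.65,0,0,0,0, 0.5,0,0,0,0, 0.3,0,0,0,0]'
python3 -c "
from h import *
need([.4314,-.1603,.101],92.7)"
```

```text
t: 15.95
tool_pos: [0.4308, -0.1601, 0.1013]
tool_rot: [2.168, 2.274, 0.0]
force: [-0.5, 0.5, 0.6]
finger_gap: 0.543
t 15.95 tcp [ 0.4308 -0.1601  0.1013] yaw 92.74 tilt z [ 2.e-04 -1.e-04 -1.e+00] F [-0.5  0.5  0.6] Tq [0.08 0.03 0.05] gap 0.543 j [-0.38  0.38  2.07 -0.    0.69 -2.  ]
shift now-axes mm [-0.3  0.6  0.3] spin 0.04
shift after-spin mm [-0.3  0.6  0.3]
```

Next: lift straight up, check the rod in its rest, and head towards the nut.

```bash
python3 -m crank '[0.3,0,0,0,0, 0.3,0,0,-15,0, 0.3,0,0,-35,0, 0.3,0,0,-45,0, 0.3,0,0,-50,0, 0.3,0,0,-50,0, 0.3,30,0,0,0, 0.3,50,0,0,0]'
python3 - <<'E'
from h import *
need([.436,.1885,.30],78)
from workcell import eyes
for n in("scene",):
    c=eyes.read_camera(n); np.savez(f"{n}10.npz",**c)
    im=c["pixels"][:,:,::-1]; w=im[150:320,70:280]
    cv2.imwrite(f"pics/{n}10.png",cv2.resize(w,None,fx=3.5,fy=3.4,interpolation=cv2.INTER_CUBIC))
E
```

```text
t: 16.95
tool_pos: [0.4273, -0.0801, 0.2981]
tool_rot: [2.169, 2.269, 0.003]
force: [0.3, 0.7, 0.1]
finger_gap: 0.698
t 16.95 tcp [ 0.4273 -0.0801  0.2981] yaw 92.59 tilt z [ 3.3e-03 -8.0e-04 -1.0e+00] F [0.3 0.7 0.1] Tq [ 0.04 -0.03  0.02] gap 0.698 j [-0.21  0.04  1.95 -0.    1.15 -1.83]
shift now-axes mm [267.9  20.8  -2.1] spin 14.59
shift after-spin mm [264.5 -47.3  -1.9]
```

View pics/scene10.png

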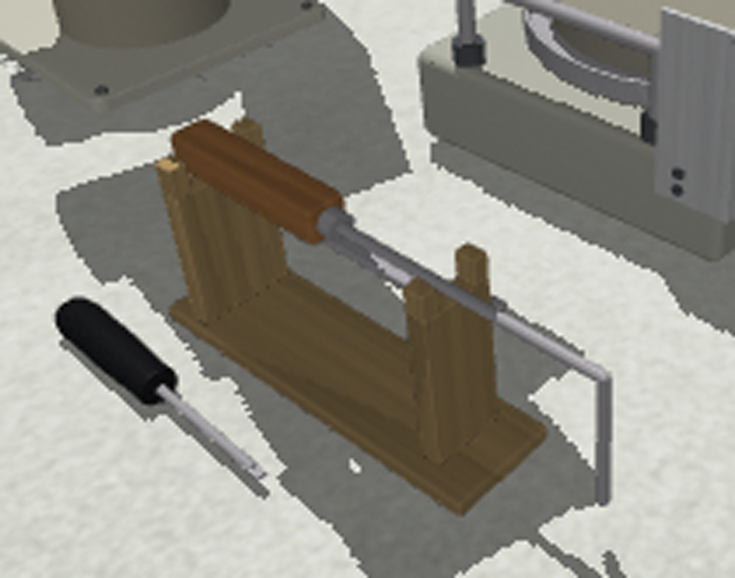

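```bash
python3 -m crank '[0.3,0,0,0,7.3, 0.3,0,0,0,7.3, 0.3,40,-7,0,0, 0.3,52,-10,0,0, 0.3,56,-10,0,0, 0.3,56,-10,0,0, 0.3,45,-8,0,0, 0.3,16,-2,0,0]' 20
python3 - <<'E'
from h import *
need([.4365,.1885,.19],78)
E
```

```text
t: 18.0
tool_pos: [0.4351, 0.1908, 0.297]
tool_rot: [2.436, 1.984, 0.001]
force: [0.5, -0.9, -0.2]
finger_gap: 0.699
t 18.0 tcp [0.4351 0.1908 0.297 ] yaw 78.31 tilt z [ 8.e-04  4.e-04 -1.e+00] F [ 0.5 -0.9 -0.2] Tq [ 0.   -0.02 -0.02] gap 0.699 j [ 0.39  0.11  1.87  0.    1.16 -0.98]
shift now-axes mm [ -2.1   1.7 107. ] spin 0.31
shift after-spin mm [ -2.    1.8 107. ]
```

```bash
python3 -m crank '[0.3,-2,2,10,0.3, 0.3,0,0,25,0, 0.3,0,0,30,0, 0.3,0,0,25,0, 0.3,0,0,15,0, 0.3,0,0,2,0, 0.3,0,0,0,0, 0.3,0,0,0,0]' 20
python3 - <<'E'
from h import *
need([.4365,.1885,.143],78)
from workcell import eyes
for n in("scene","top"):
    c=eyes.read_camera(n); np.savez(f"{n}11.npz",**c)
    im=c["pixels"][:,:,::-1]; w=im[70:190,200:360] if n=="scene" else im[150:270,100:260]
    cv2.imwrite(f"pics/{n}11.png",cv2.resize(w,None,fx=4.5,fy=4.5,interpolation=cv2.INTER_CUBIC))
E
```

```text
t: 19.0
tool_pos: [0.4375, 0.1866, 0.19]
tool_rot: [2.444, 1.973, 0.002]
force: [-0.1, -0.5, 0.5]
finger_gap: 0.702
t 19.0 tcp [0.4375 0.1866 0.19  ] yaw 77.83 tilt z [ 1.5e-03  6.0e-04 -1.0e+00] F [-0.1 -0.5  0.5] Tq [ 0.02  0.01 -0.02] gap 0.702 j [ 0.38  0.25  1.98 -0.    0.91 -0.98]
shift now-axes mm [ 1.6 -1.5 47. ] spin -0.17
shift after-spin mm [ 1.6 -1.4 47. ]
```

View pics/scene11.png

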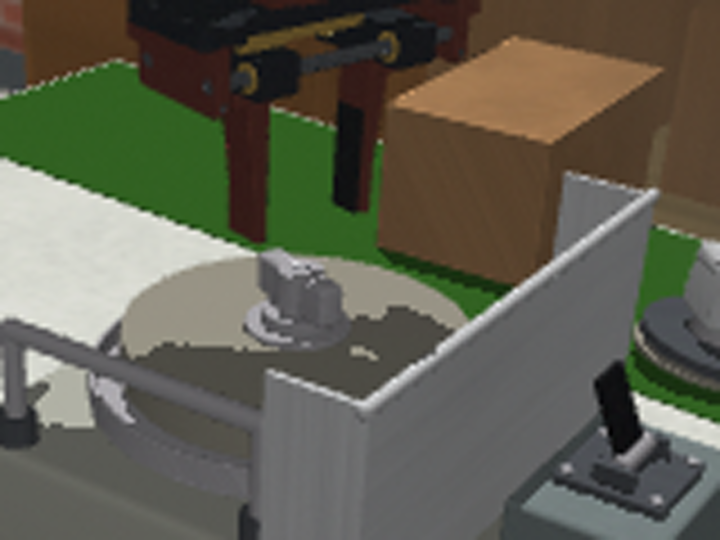

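View pics/top11.png

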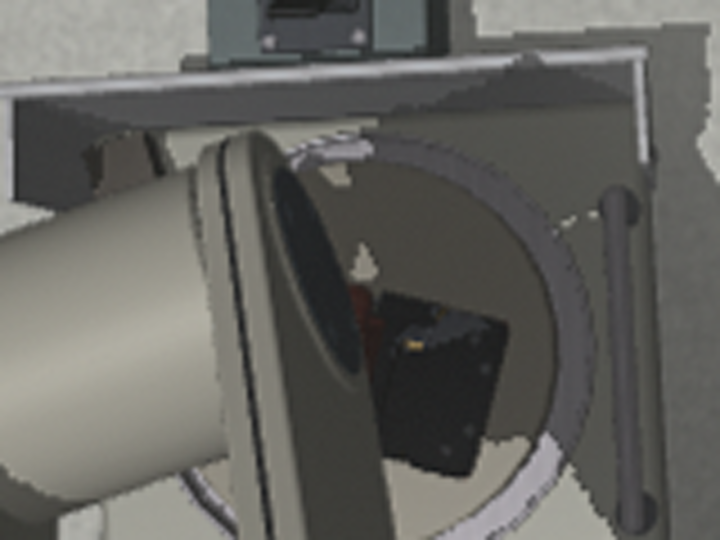

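```bash
python3 -m crank '[0.3,1.5,-1.5,5,0, 0.3,0,0,14,0, 0.3,0,0,14,0, 0.3,0,0,10,0, 0.3,0,0,4,0, 0.5,0,0,0,0, 0.65,0,0,0,0, 0.7,0,0,0,0]' 15
python3 - <<'E'
from h import *
need([.4365,.1885,.143],78)
E
```

```text
t: 20.1
tool_pos: [0.4361, 0.1884, 0.1425]
tool_rot: [2.444, 1.973, 0.001]
force: [-0.1, 0.4, -0.8]
finger_gap: 0.397
t 20.1 tcp [0.4361 0.1884 0.1425] yaw 77.83 tilt z [ 8.e-04  3.e-04 -1.e+00] F [-0.1  0.4 -0.8] Tq [-0.01  0.    0.05] gap 0.397 j [ 0.38  0.33  2.01 -0.    0.8  -0.98]
shift now-axes mm [ 0.2  0.4 -0.5] spin -0.17
shift after-spin mm [ 0.2  0.4 -0.5]
```

```bash
python3 -m crank '[0.8,0,0,0,0, 0.9,0,0,0,0, 1,0,0,0,0, 1,0,0,0,0, 1,0,0,0,0, 1,0,0,0,0, 1,0,0,0,0, 1,0,0,0,0]' 15
python3 - <<'E'
from h import *
need([.4365,.1885,.143],78)
E
```

```text
t: 21.1
tool_pos: [0.4364, 0.1898, 0.1425]
tool_rot: [-2.444, -1.971, -0.004]
force: [-0.7, 8.4, -2.4]
finger_gap: 0.19
t 21.1 tcp [0.4364 0.1898 0.1425] yaw 77.77 tilt z [ 0.0014  0.0028 -1.    ] F [-0.7  8.4 -2.4] Tq [ 1.36  0.04 -0.21] gap 0.19 j [ 0.38  0.33  2.01  0.    0.8  -0.98]
shift now-axes mm [-1.3  0.4 -0.5] spin -0.23
shift after-spin mm [-1.3  0.4 -0.5]
```

```bash
python3 -m crank '[1,1.5,0,0,0, 1,0,0,0,0, 1,0,0,0,0, 1,0,0,0,0, 1,0,0,0,-2, 1,0,0,0,-2, 1,0,0,0,0, 1,0,0,0,0]' 25
python3 - <<'E'
from h import *
need([.4365,.1885,.143],78)
E
```

```text
t: 22.1
tool_pos: [0.4365, 0.1899, 0.1424]
tool_rot: [2.375, 2.057, 0.001]
force: [0.7, 0.9, 5.7]
finger_gap: 0.197
t 22.1 tcp [0.4365 0.1899 0.1424] yaw 81.8 tilt z [ 7.e-04  4.e-04 -1.e+00] F [0.7 0.9 5.7] Tq [ 0.17 -0.11 -0.68] gap 0.197 j [ 0.39  0.33  2.01  0.    0.8  -1.04]
shift now-axes mm [-1.4  0.2 -0.6] spin 3.8
shift after-spin mm [-1.3  0.3 -0.6]
```

```bash
python3 -m crank '[1,0,0,0,2, 1,0,0,0,2, 1,0,0,0,0, 1,0,0,0,2, 1,0,0,0,2, 1,0,0,0,0, 1,0,0,0,0, 1,0,0,0,0]' 25
python3 - <<'E'
from h import *
need([.4365,.1885,.143],78)
E
```

```text
t: 23.1
tool_pos: [0.436, 0.19, 0.1424]
tool_rot: [-2.511, -1.888, -0.0]
force: [-1.3, 3.8, 6.1]
finger_gap: 0.182
t 23.1 tcp [0.436  0.19   0.1424] yaw 73.89 tilt z [-1.e-04  2.e-04 -1.e+00] F [-1.3  3.8  6.1] Tq [0.56 0.31 0.03] gap 0.182 j [ 0.39  0.33  2.01  0.    0.8  -0.9 ]
shift now-axes mm [-1.3  0.9 -0.6] spin -4.11
shift after-spin mm [-1.4  0.8 -0.6]
```

```bash
python3 -m crank '[1,0,0,0,2, 1,0,0,0,2, 1,0,0,0,2, 1,0,0,0,2, 1,0,0,0,0, 1,0,0,0,0, 1,0,0,0,0, 1,0,0,0,0]' 30
python3 - <<'E'
from h import *
need([.4365,.1885,.143],78)
E
```

```text
t: 24.1
tool_pos: [0.4361, 0.1902, 0.1424]
tool_rot: [-2.636, -1.708, -0.0]
force: [-1.9, 3.9, 6.3]
finger_gap: 0.18
t 24.1 tcp [0.4361 0.1902 0.1424] yaw 65.89 tilt z [ 1.e-04  5.e-04 -1.e+00] F [-1.9  3.9  6.3] Tq [0.7  0.34 0.07] gap 0.18 j [ 0.39  0.33  2.01  0.    0.8  -0.76]
shift now-axes mm [-1.4  1.1 -0.6] spin -12.11
shift after-spin mm [-1.6  0.8 -0.6]
```

```bash
python3 -m crank '[1,0,0,0,4, 1,0,0,0,5, 1,0,0,0,5, 1,0,0,0,5, 1,0,0,0,5, 1,0,0,0,4, 1,0,0,0,0, 1,0,0,0,0]' 30
python3 - <<'E'
from h import *
need([.4365,.1885,.143],78)
E
```

```text
t: 25.1
tool_pos: [0.4364, 0.1905, 0.1424]
tool_rot: [-2.971, -1.019, -0.002]
force: [-0.6, 6.5, 5.5]
finger_gap: 0.181
t 25.1 tcp [0.4364 0.1905 0.1424] yaw 37.86 tilt z [ 7.0e-04  1.2e-03 -1.0e+00] F [-0.6  6.5  5.5] Tq [ 1.02  0.2  -0.11] gap 0.181 j [ 0.39  0.33  2.01  0.    0.8  -0.28]
shift now-axes mm [-1.2  1.7 -0.6] spin -40.14
shift after-spin mm [-2.   0.5 -0.6]
```

```bash
python3 -m crank '[1,0.6,-0.8,0,4, 1,0,0,0,5, 1,0,0,0,5, 1,0,0,0,5, 1,0,0,0,5, 1,0,0,0,4, 1,0,0,0,0, 1,0,0,0,0]' 30
python3 - <<'E'
from h import *
need([.4365,.1885,.143],78)
E
```

```text
t: 26.1
tool_pos: [0.4368, 0.1909, 0.1424]
tool_rot: [-3.13, -0.272, -0.002]
force: [3.5, 1.2, 4.1]
finger_gap: 0.183
t 26.1 tcp [0.4368 0.1909 0.1424] yaw 9.92 tilt z [ 1.5e-03  2.0e-04 -1.0e+00] F [3.5 1.2 4.1] Tq [ 0.01 -0.54 -0.23] gap 0.183 j [ 0.39  0.33  2.01 -0.    0.8   0.21]
shift now-axes mm [-0.7  2.3 -0.6] spin -68.08
shift after-spin mm [-2.4  0.2 -0.6]
```

```bash
python3 -m crank '[0.7,0,0,0,0, 0.5,0,0,0,0, 0.4,0,0,0,0, 0.4,0,0,-15,0, 0.4,0,0,-35,0, 0.4,0,0,-50,0, 0.4,0,0,-50,0, 0.4,0,0,-30,0]' 30
python3 -m crank '[0.4,0,-40,0,0, 0.4,0,-50,0,0, 0.4,-40,-10,0,0, 0.4,-60,0,0,0, 0.4,0,0,0,0, 0.4,0,0,0,0, 0.4,0,0,0,0, 0.4,0,0,0,0]'
python3 - <<'E'
from h import *
need(None,78)
from workcell import eyes
for n in("scene","top"):
    c=eyes.read_camera(n); np.savez(f"{n}12.npz",**c)
    im=c["pixels"][:,:,::-1]
    cv2.imwrite(f"pics/{n}12.png",cv2.resize(im,(768,576),interpolation=cv2.INTER_CUBIC))
E
```

```text
t: 27.1
tool_pos: [0.4366, 0.191, 0.3259]
tool_rot: [-3.129, -0.269, -0.006]
force: [-0.4, 0.3, -0.3]
finger_gap: 0.6
t: 28.1
tool_pos: [0.3213, 0.2723, 0.3222]
tool_rot: [3.13, 0.268, -0.0]
force: [-0.3, -0.6, 0.2]
finger_gap: 0.598
t 28.1 tcp [0.3213 0.2723 0.3222] yaw 9.79 tilt z [-0. -0. -1.] F [-0.3 -0.6  0.2] Tq [-0.07  0.03 -0.  ] gap 0.598 j [ 0.67 -0.01  1.94 -0.    1.21  0.5 ]
```

View pics/scene12.png

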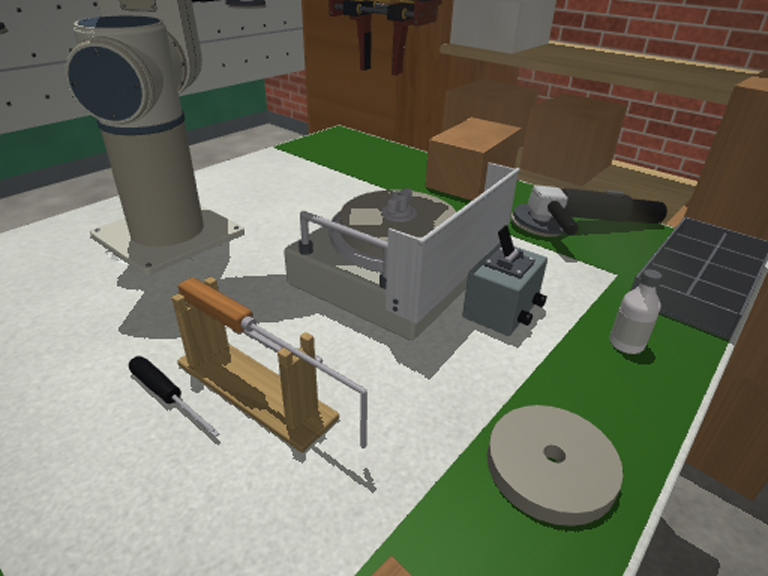

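View pics/top12.png

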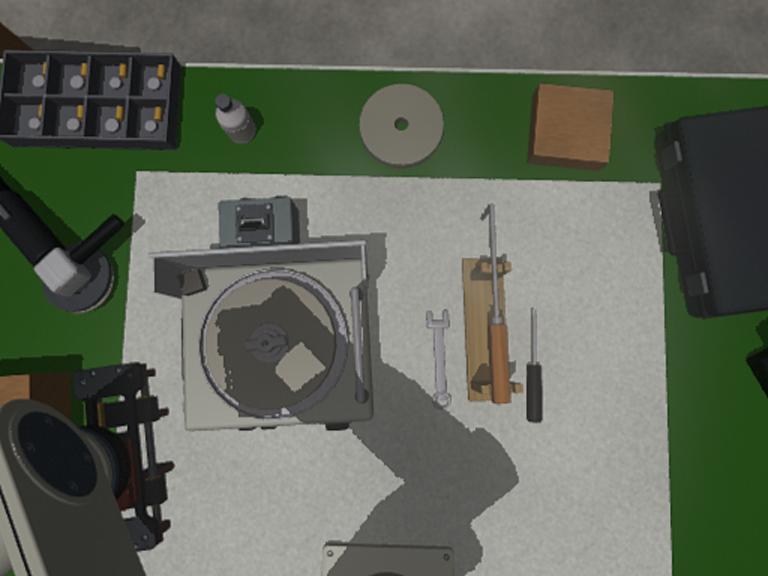

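```bash
python3 - <<'E'
from h import *
c=load("top12.npz")["pixels"];a=load("top0.npz")["pixels"]
f=lambda im,x,y,w,h,k:cv2.convertScaleAbs(cv2.resize(im[y:y+h,x:x+w,::-1],None,fx=k,fy=k,interpolation=cv2.INTER_CUBIC),alpha=1.8)
cv2.imwrite("pics/fin.png",cv2.vconcat([cv2.hconcat([f(q,155,205,50,50,7),f(q,310,130,50,50,7)]) for q in(a,c)])[:600])
cv2.imwrite("pics/fin.png",cv2.hconcat([f(c,155,205,50,50,7),f(a,270,125,110,150,3)[:350],])[:350])
d=cv2.absdiff(a,c).max(2)[125:285,270:380]; print((d>45).sum())
cv2.imwrite("pics/rodcmp.png",cv2.hconcat([f(a,270,125,110,150,3),f(c,270,125,110,150,3)]))
E
```

```text
705
```

View pics/fin.png

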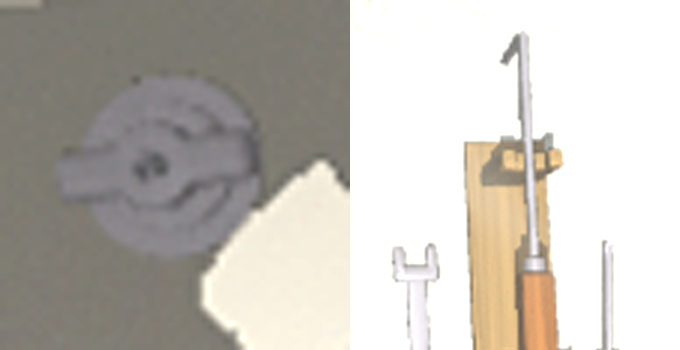

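View pics/rodcmp.png

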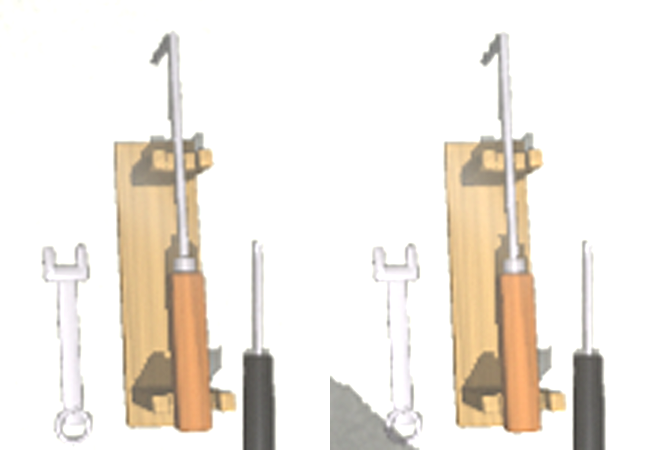

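The nut bar now points across the machine, from (58,172) to (255,145) in the crop, so it has turned by about 65°. The rod, wrench, screwdriver and block look the same as in the first picture. I'm handing in.

```bash
python3 -c "
from workcell import order
print(order.close_job())"
```

```text
the job is handed in; nothing more can be done
None
```

The job is done and handed in at about 28 s; no verdict is reported.

- **Isolator:** I took the rod by its handle, reached over the guard and pulled the paddle towards the machine until it stopped. At the stop the arm stalled at about 6 N. The picture afterwards put the paddle at 0.43–0.46 rad towards the machine, which matches fully off. Only the rod touched the paddle.
- **Rod:** It did not slip in the grip and is back in its rest. The before and after pictures show it lying as before.
- **Nut:** I tried counter-clockwise first, seen from above. It stopped hard, with a torque change of about 0.5–0.7 N m and the bar twisting slightly in the pads. Clockwise gave freely, so I turned it that way by about 65° (1.1 rad), well past an eighth of a turn. The last picture shows the bar turned by that much.
- **Other things:** The wrench and screwdriver look untouched against the first picture. The block is still on its corner of the machine, though I only checked it by eye.

One check disagreed at first. Scene-camera readings of the paddle suggested 0.37–0.40 rad. A closer measurement from the top camera, taken relative to the isolator's own plate, agreed with the stop that I felt. The pivot also measured about 2 mm closer to the machine than stated.

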